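# Shut the charging chest under the peg board

### The arm

A 6-joint arm with a two-finger parallel gripper is mounted at the origin on the work surface. World frame = base frame: x ahead of the robot, y to its left, z up, the work surface at z = 0. Lengths are in mm, angles in rad, forces in N, time in s.
With the tool pointing down it reaches from about 275 to 1000 mm from the base axis. Payload 8.4 kg.
Tool frame: the origin (TCP) lies midway between the tips of the shut fingers; the grasp point (between the pads) lies 19 mm behind it; z points along the fingers, y is the line along which they close (so a half turn about z gives the same grasp; the last joint's range is limited). The gripper opens to 85 mm and grips with 20 to 120 N. Pads are 22 mm wide; open, the fingers measure 114 mm over their backs; the gripper's body (76 mm by 85 mm) begins 54 mm behind the grasp point. The pads swing forward as they close: fully open they stand 13 mm farther back than shut.
Start: joints at [1.262, 0.353, 1.633, -0, 1.155, -0.002], TCP at [188.755, 595.818, 231.281] pointing down, gripper open.
Joint ranges: [-2.63, 2.63], [-0.92, 2.1], [0.06, 2.66], [-1.3, 4.44], [0, 2.69], [-3.02, 3.02]. Speed limits (rad/s): [2.22, 2.22, 2.79, 3.14, 3.14, 3.14].

### API

Orientations are given as [roll, pitch, yaw] about the fixed x, y, z axes, in that order (R = Rz(yaw) Ry(pitch) Rx(roll)).
In Python, from rig import monitor, imaging, r gives the robot as it stands.
- The arm moves only by the tool drive_tool, never from a script. Its argument "plan" is a list of rows, each an object of numbers: "x", "y", "z": the shift along the tool's x, y, z in units of 50 mm (1.0 is 50 mm); "ax", "ay", "az": the turn, a rotation vector about the tool's x, y, z in units of 6 degrees (1.0 is 6 degrees); "hand": the finger opening in mm, from 0 to 85.4. In form: [{"x": .., "y": .., "z": .., "ax": .., "ay": .., "az": .., "hand": ..}, ...]. A call has 1 to 8 rows; each row is the pose to reach, as a shift and turn from the pose commanded when the call began, along the tool's axes at that moment; what a row does not reach only later rows make up. A row lasts 1/10 s, in which the tool goes at most 50 mm and 8.59 degrees, less where a joint would pass 70% of its speed; a pose out of reach is approached as far as the arm can. A call with a gripper value outside its range is refused whole. The fingers move at their own pace and stop on an object; "grip_force" is the grip in N (left out, the last holds). Time passes only in rows, so rows that repeat a pose let the fingers close. It gives the time, the measured TCP pose, the force, the opening and the grip force at its end, in the units of the state.
- monitor.sense(): the state, without advancing time (a new reading comes with each control period).
- imaging.grab_frame(name): name is "side" or "top"; returns the picture (420x560x3 uint8, red, green, blue); there is no depth.
- imaging.camera_info(name): a dict with "mtx" (3x3 intrinsics, pixels), "R" (3x3) and "t" (3): a world point X has camera coordinates R X + t. Camera axes: x right, y down, z forward; pixel columns grow to the right and rows downward; lengths in mm; the calibration is good to about 2 mm. A picture is of the moment at which its call begins. camera_info takes no time and is no camera call.
- r.sign_off(): hands the job in; it is judged then, once.
The state is a dict: "clock": time; "qpos": joint angles; "qvel": joint speeds; "joint_efforts": joint torques, N m; "eef_pos": TCP position; "tcp_rot": TCP orientation; "contact_force": force on the tool from outside, world axes, zero at the start; "wrist_torque": the same for the moment, N m; "opening": opening from 0.0 (shut) to 1.0 (fully open); "grasp_force": force on a finger pad.
Only numpy, scipy, OpenCV 4.12 (cv2) and the standard library are available. Lean on these libraries where they do the work, as an engineer would, in place of code of your own. Each camera call takes 0.05 s, during which the arm holds its last target. There are 200 camera calls.

### The job

Close up the small plywood chest with your fingertips: push its open drawer fully home, with the torch left lying in it, and push the sliding cover on top right across until the well is fully covered, in either order. Push steadily without slamming, pick nothing up, and leave the other things standing or lying where they are.

Things in the scene. Friction and masses are not known exactly. Their poses are not given: they have to be found in the camera images.
- chest: fixed plywood chest, 140 deep (x), 240 wide (y). Origin: centre of its underside on the table; x points from the drawer front to the back, z up; turned up to 0.35 rad. Its top is a flat deck 90 mm high with an open well in the +y half; rails 8 mm wide along its front and back edges reach 98 mm, a stop strip at y 112 to 120 mm reaches 106 mm.
- drawer (a joint): how far the drawer is pulled out towards the chest's -x, in m; 0 = fully home. Starts at 0.075 to 0.10. Runs with about 2.5 N friction, stays where left, stops hard at 0.
- drawer_front (a point): middle of the top edge of the drawer front's outer face, which looks to the chest's -x; moves with the drawer; axes as the chest's. The front is a plain panel 236 wide, 12 thick, 4 to 64 mm above the table; its outer face is at chest x = -0.082 - joint. The drawer is open on top, its floor 15 mm above the table.
- cover (a joint): how far the sliding cover is open towards the chest's -y, in m; 0 = fully shut against the stop strip at the +y end. Starts at 0.06 to 0.085. About 2 N friction, stays where left.
- cover_edge (a point): middle of the upper edge of the cover's trailing (-y) end face; moves with the cover; axes as the chest's. The cover is a plain wooden slab 120 (x) x 111 (y) x 16 thick lying on the deck, its top at 106 mm. This end face is at chest y = -joint; pushing it towards the chest's +y shuts the cover.
- torch: grey torch, 107 long, 34 high, 30 wide, lying loose in the drawer along the chest's y axis about 112 mm in front of the chest's origin; origin: centre of its underside.
- jar: glass jar with steel cap, 66 diameter, 95 high, stands beside the drawer on the chest's -y side; origin: centre of its underside
- mug: steel mug, 76 diameter, 85 high, stands beside the drawer on the chest's +y side; origin: centre of its underside
- lantern: yellow solar lantern, 90 diameter, 158 high with its wire bail; stands to one side; origin: centre of its underside
- tin: plain metal tin, 74 diameter, 100 high; stands to one side; origin: centre of its underside
- hairbrush: pink hairbrush lying on its bristles, 210 long along x, 55 wide, 24 high; origin: on the table under its middle
- soap_bowl: white china bowl, 100 diameter, 35 high; origin: centre of its underside
Things that resemble listed ones, but are neither listed nor needed, are in the scene too. Of the things shaped like the torch, the grey one is meant.

How it is judged (in metres and radians):
At the end, for the whole second after the job is handed in: drawer and cover both within 4 mm of fully shut, the torch lying at rest inside the shut drawer (value of joint each of drawer, cover below 0.004 m and x of torch in the frame of chest between -0.07 and 0.055 m and y of torch in the frame of chest between -0.1 and 0.1 m and z of torch in the frame of chest below 0.04 m and linear speed of torch below 0.03 m/s); the robot touches nothing.
It fails at once if the drawer or the cover is slammed (faster than 0.5 m/s) (velocity of joint any of drawer, cover below -0.5 m/s).
It fails at once if the torch is lifted (more than 25 mm off the drawer's floor) (z of torch in the frame of chest above 0.04 m).
It fails at once if another thing is lifted, carried or knocked (moved more than 15 mm or tipped) (distance of any of jar, mug, lantern, tin, hairbrush, soap_bowl from where it was at the start of the episode above 0.015 m or angle between any of jar, mug, lantern, tin, hairbrush, soap_bowl's own z axis and vertical above 0.3 rad).
It also fails if it takes over 38 s, if anything falls off the work surface, if the arm or the gripper's body presses on something with over 40 N, if the wrist force passes 120 N, or if a joint passes its speed limit or range.

## Working session

There is one attempt and no reset: what is moved stays moved. The work goes in short steps, Python scripts to look and compute and a tool call to move; the robot and the scene stay as the last step left them, time stands still between calls to the robot, and variables do not carry over. Pictures are saved under pics/ and viewed, at most 10 in all, crops included, and the job is handed in when it is done.

Besides the shell and the picture viewer there is one more tool, called after "Call:" by a JSON object that holds its "api" and its "payload", one argument or row to a line. drive_tool: Moves the arm, as the interface text tells. Its arguments: {"type":"object","properties":{"plan":{"type":"array","items":{"type":"object","properties":{"x":{"type":"number"},"y":{"type":"number"},"z":{"type":"number"},"ax":{"type":"number"},"ay":{"type":"number"},"az":{"type":"number"},"hand":{"type":"number"}}}},"grip_force":{"type":"number"}},"required":["plan"]}

```bash
mkdir -p pics
python3 - <<'E'
from rig import monitor, imaging, r
import cv2,numpy as np
for n in("top","side"):
    cv2.imwrite(f"pics/{n}0.png",imaging.grab_frame(n)[:,:,::-1])
    c=imaging.camera_info(n);print(n,np.round(c["mtx"],1).tolist(),np.round(c["R"],3).tolist(),np.round(c["t"]).tolist())
s=monitor.sense();print(s["clock"],s["eef_pos"],s["tcp_rot"],s["opening"])
E
```

```text
top [[460.3, 0.0, 281.5], [0.0, 460.3, 214.4], [0.0, 0.0, 1.0]] [[0.026, -1.0, -0.006], [-0.986, -0.024, -0.164], [0.164, 0.01, -0.986]] [4.0, 474.0, 1634.0]
side [[494.6, 0.0, 270.4], [0.0, 494.6, 204.2], [0.0, 0.0, 1.0]] [[0.682, -0.731, -0.009], [-0.573, -0.527, -0.628], [0.455, 0.433, -0.778]] [-294.0, 313.0, 1266.0]
0.1 [188.63960075 595.40725986 230.6327588 ] [-3.14036299e+00 -2.42898778e-06  2.83476392e+00] 0.9936079511108805
```

View pics/top0.png

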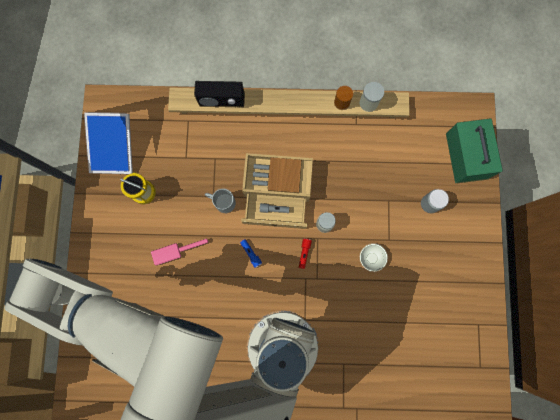

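View pics/side0.png

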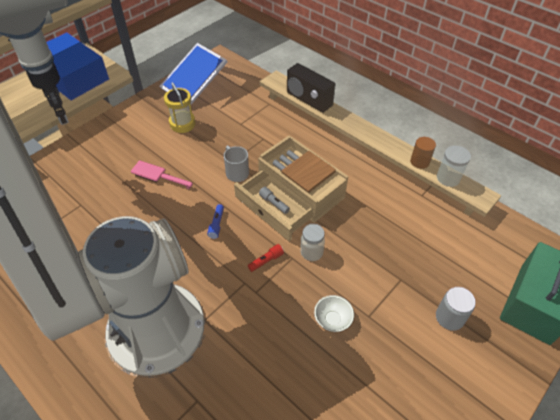

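Top view: the chest is at about (278,190), with the brown cover at (285,173) and the open drawer at (276,210). Torch candidates are grey in the drawer (276,209), blue (250,253) and red (305,253), and I choose the grey one. The jar is at (326,222) and the mug at (222,200). I'll check this with one close crop.

Run:
```python
import cv2,numpy as np
t=cv2.imread("pics/top0.png")[145:235,200:345];s=cv2.imread("pics/side0.png")[130:270,215:365]
a=cv2.resize(t,None,fx=5,fy=5,interpolation=cv2.INTER_CUBIC)
cv2.imwrite("pics/ct.png",a)
b=cv2.resize(s,None,fx=4,fy=4,interpolation=cv2.INTER_CUBIC);cv2.imwrite("pics/cs.png",b)
```

```text
(no output)
```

View pics/ct.png

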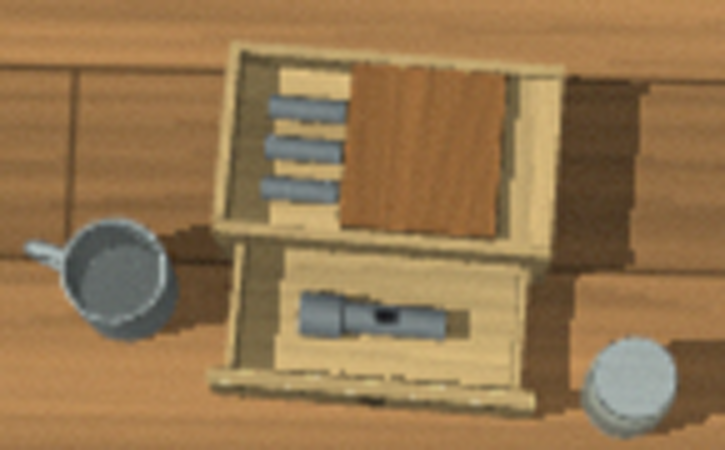

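View pics/cs.png

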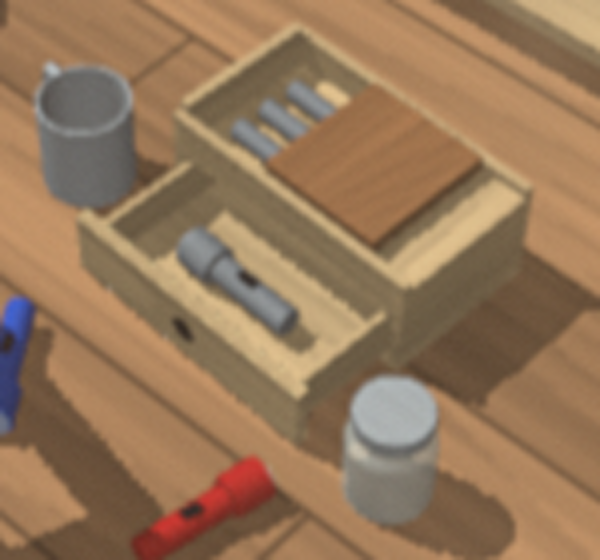

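The crops confirm the grey torch lying loose in the drawer. The cover is brown, with its trailing edge at top crop (505,75)-(495,235). The drawer front's top band runs (210,375)-(535,400). Next I measure.

```bash
cat > h.py <<'E'
from rig import monitor, imaging, r
import cv2,numpy as np
def ray(n,uv,z):
    c=imaging.camera_info(n);R=np.array(c["R"]);C=-R.T@np.array(c["t"])
    d=R.T@np.linalg.inv(c["mtx"])@[uv[0],uv[1],1]
    return (C+d*(z-C[2])/d[2])
E
python3 - <<'E'
from h import *
np.set_printoptions(precision=1,suppress=True)
for n,(x0,x1,y0,y1) in dict(top=(262,306,150,196),side=(275,345,145,195)).items():
    im=cv2.imread(f"pics/{n}0.png");h=cv2.cvtColor(im,cv2.COLOR_BGR2HSV).astype(int)
    sub=h[y0:y1,x0:x1]
    m=((sub[...,1]>125)&(sub[...,2]<190)&(sub[...,0]<15)).astype(np.uint8)
    k=cv2.connectedComponentsWithStats(m);i=1+np.argmax(k[2][1:,4]);m=(k[1]==i).astype(np.uint8)
    cs=max(cv2.findContours(m,0,1)[0],key=cv2.contourArea).reshape(-1,2)+[x0,y0]
    w=np.array([ray(n,p,106)[:2] for p in cs],np.float32)
    b=cv2.minAreaRect(w);print(n,k[2][i],b,cv2.boxPoints(b).tolist())
t=lambda u,v:(200+u/5-.4,145+v/5-.4); s=lambda u,v:(215+u/4-.4,130+v/4-.4)
for nm,p,z in [("backL",(234,43),98),("backR",(565,68),98),("frR",(549,257),98),("frL",(214,230),98),("drL inner",(212,371),64),("drR inner",(536,393),64),("drL out",(209,386),64),("drR out",(534,411),64)]:
    print("top",nm,ray("top",t(*p),z))
for nm,p,z in [("backL",(297,25),98),("backR",(530,188),98),("frR",(407,287),98),("frL",(177,110),98),("drL out",(80,217),64),("drR out",(303,391),64)]:
    print("side",nm,ray("side",s(*p),z))
for nm,p,z in [("jar",(632,370),95),("mug",(118,262),85)]: print(nm,ray("top",t(*p),z))
for nm,p,z in [("jar",(394,410),95),("mug",(85,100),85)]: print(nm,ray("side",s(*p),z))
E
```

```text
top [ 7  8  8 23 46] ((624.9896240234375, 51.53071594238281), (21.611005783081055, 81.54866027832031), 88.51482391357422) [[583.9489135742188, 41.78564453125], [665.4701538085938, 39.67204284667969], [666.0303344726562, 61.275787353515625], [584.5090942382812, 63.38938903808594]]
side [   7    7   53   39 1081] ((600.9593505859375, 3.643451690673828), (109.54349517822266, 119.20275115966797), 86.84437561035156) [[538.4332885742188, -47.76429748535156], [657.4552612304688, -54.326194763183594], [663.4854125976562, 55.05120086669922], [544.4634399414062, 61.61309814453125]]
top backL [683.1 146.5  98. ]
top backR [670.2 -91.   98. ]
top frR [532.  -81.8  98. ]
top frL [545.7 155.4  98. ]
top drL inner [450.  156.1  64. ]
top drR inner [439.8 -75.8  64. ]
top drL out [439.1 157.8  64. ]
top drR out [426.8 -74.6  64. ]
side backL [678.4 149.   98. ]
side backR [664.6 -92.   98. ]
side frR [531.3 -85.6  98. ]
side frL [546.9 154.2  98. ]
side drL out [440.6 154.1  64. ]
side drR out [432.9 -75.9  64. ]
jar [ 453.2 -141.3   95. ]
mug [523.5 224.1  85. ]
jar [ 445.  -145.9   95. ]
mug [515.5 223.1  85. ]
```

Call:
{"api": "drive_tool", "payload": {
  "plan": [
    {"x": -0.6, "y": -0.8, "hand": 0},
    {"x": -1.2, "y": -1.55, "hand": 0},
    {"x": -1.8, "y": -2.3, "az": -0.6, "hand": 0},
    {"x": -2.4, "y": -3.1, "az": -1.2, "hand": 0},
    {"x": -3.0, "y": -3.9, "az": -1.8, "hand": 0},
    {"x": -3.6, "y": -4.6, "az": -2.4, "hand": 0},
    {"x": -4.2, "y": -5.4, "az": -2.4, "hand": 0},
    {"x": -4.8, "y": -6.2, "az": -2.4, "hand": 0}
  ],
  "grip_force": 40
}}

```text
invalid input
```

Call:
{"api": "drive_tool", "payload": {
  "plan": [
    {"x": -0.6, "y": -0.8, "z": 0, "ax": 0, "ay": 0, "az": 0, "hand": 0},
    {"x": -1.2, "y": -1.55, "z": 0, "ax": 0, "ay": 0, "az": 0, "hand": 0},
    {"x": -1.8, "y": -2.3, "z": 0, "ax": 0, "ay": 0, "az": -0.6, "hand": 0},
    {"x": -2.4, "y": -3.1, "z": 0, "ax": 0, "ay": 0, "az": -1.2, "hand": 0},
    {"x": -3.0, "y": -3.9, "z": 0, "ax": 0, "ay": 0, "az": -1.8, "hand": 0},
    {"x": -3.6, "y": -4.6, "z": 0, "ax": 0, "ay": 0, "az": -2.4, "hand": 0},
    {"x": -4.2, "y": -5.4, "z": 0, "ax": 0, "ay": 0, "az": -2.4, "hand": 0},
    {"x": -4.8, "y": -6.2, "z": 0, "ax": 0, "ay": 0, "az": -2.4, "hand": 0}
  ],
  "grip_force": 40
}}

```text
clock: 0.9
eef_pos: [324.0, 226.0, 231.2]
tcp_rot: [3.142, 0.0, 3.087]
contact_force: [0.8, 0.1, 0.5]
opening: -0.0
grasp_force: 0.0
```

Call:
{"api": "drive_tool", "payload": {
  "plan": [
    {"x": -0.4, "y": -0.9, "z": 0, "ax": 0, "ay": 0, "az": 0, "hand": 0},
    {"x": -0.8, "y": -1.8, "z": 0, "ax": 0, "ay": -0.5, "az": 0, "hand": 0},
    {"x": -1.2, "y": -2.7, "z": 0.4, "ax": 0, "ay": -1, "az": 0, "hand": 0},
    {"x": -1.56, "y": -3.56, "z": 0.9, "ax": 0, "ay": -1.5, "az": 0, "hand": 0},
    {"x": -1.56, "y": -3.56, "z": 1.7, "ax": 0, "ay": -2, "az": 0, "hand": 0},
    {"x": -1.56, "y": -3.56, "z": 2.5, "ax": 0, "ay": -2, "az": 0, "hand": 0},
    {"x": -1.56, "y": -3.56, "z": 3.2, "ax": 0, "ay": -2, "az": 0, "hand": 0},
    {"x": -1.56, "y": -3.56, "z": 3.72, "ax": 0, "ay": -2, "az": 0, "hand": 0}
  ],
  "grip_force": 40
}}

```text
clock: 1.7
eef_pos: [390.9, 45.4, 43.5]
tcp_rot: [3.142, 0.208, 3.085]
contact_force: [0.8, -1.2, -1.0]
opening: -0.002
grasp_force: 0.0
```

Run:
```python
from h import *
cv2.imwrite("pics/s1.png",cv2.resize(imaging.grab_frame("side")[100:300,150:420,::-1],None,fx=2.9,fy=2.9))
s=monitor.sense();print(s["eef_pos"],s["tcp_rot"],s["contact_force"])
```

```text
[389.13866274  45.27749451  40.85576509] [-3.14068246  0.20349856  3.08576092] [-1.9638953  -0.5616799  -2.77150317]
```

View pics/s1.png

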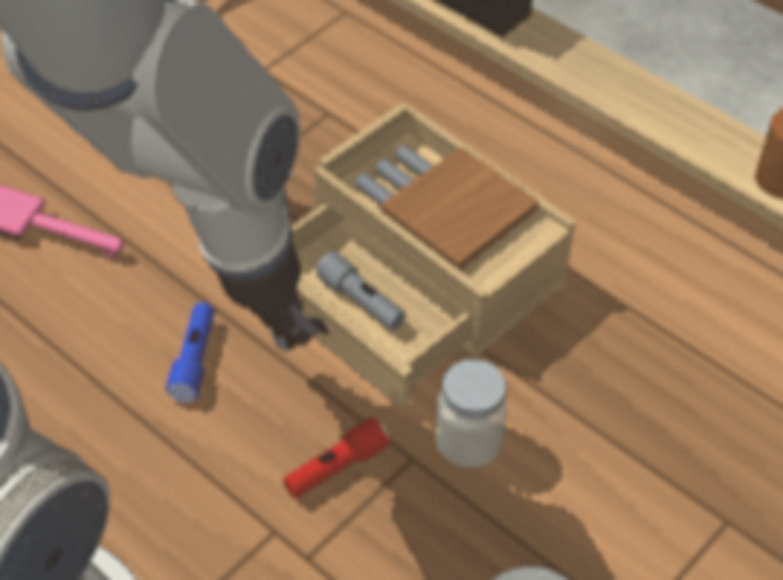

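The shut fingers stand in front of the drawer face (pixel about (300,335)), clear of the blue and red torches and the jar. Now I push in small steps.

Call:
{"api": "drive_tool", "payload": {
  "plan": [
    {"x": -0.235, "y": 0, "z": 0.049, "ax": 0, "ay": 0, "az": 0, "hand": 0},
    {"x": -0.431, "y": 0, "z": 0.09, "ax": 0, "ay": 0, "az": 0, "hand": 0},
    {"x": -0.548, "y": 0, "z": 0.114, "ax": 0, "ay": 0, "az": 0, "hand": 0},
    {"x": -0.666, "y": 0, "z": 0.138, "ax": 0, "ay": 0, "az": 0, "hand": 0},
    {"x": -0.783, "y": 0, "z": 0.163, "ax": 0, "ay": 0, "az": 0, "hand": 0},
    {"x": -0.94, "y": 0, "z": 0.195, "ax": 0, "ay": 0, "az": 0, "hand": 0},
    {"x": -1.096, "y": 0, "z": 0.228, "ax": 0, "ay": 0, "az": 0, "hand": 0},
    {"x": -1.253, "y": 0, "z": 0.26, "ax": 0, "ay": 0, "az": 0, "hand": 0}
  ],
  "grip_force": 40
}}

```text
clock: 2.55
eef_pos: [456.4, 42.2, 45.7]
tcp_rot: [-3.142, 0.209, 3.086]
contact_force: [-3.5, -0.0, 2.7]
opening: 0.0
grasp_force: 1.6
```

Call:
{"api": "drive_tool", "payload": {
  "plan": [
    {"x": -0.13, "y": 0, "z": 0.027, "ax": 0, "ay": 0, "az": 0, "hand": 0},
    {"x": -0.26, "y": 0, "z": 0.054, "ax": 0, "ay": 0, "az": 0, "hand": 0},
    {"x": -0.39, "y": 0, "z": 0.081, "ax": 0, "ay": 0, "az": 0, "hand": 0},
    {"x": -0.52, "y": 0, "z": 0.108, "ax": 0, "ay": 0, "az": 0, "hand": 0},
    {"x": -0.65, "y": 0, "z": 0.135, "ax": 0, "ay": 0, "az": 0, "hand": 0},
    {"x": -0.76, "y": 0, "z": 0.158, "ax": 0, "ay": 0, "az": 0, "hand": 0},
    {"x": -0.84, "y": 0, "z": 0.175, "ax": 0, "ay": 0, "az": 0, "hand": 0},
    {"x": -0.9, "y": 0, "z": 0.187, "ax": 0, "ay": 0, "az": 0, "hand": 0}
  ],
  "grip_force": 40
}}

```text
clock: 3.35
eef_pos: [501.9, 39.6, 45.7]
tcp_rot: [-3.142, 0.209, 3.086]
contact_force: [-2.9, -1.0, 0.4]
opening: 0.002
grasp_force: 1.4
```

Now 2 mm steps until the stop is felt.

Call:
{"api": "drive_tool", "payload": {
  "plan": [
    {"x": -0.05, "y": 0, "z": 0.01, "ax": 0, "ay": 0, "az": 0, "hand": 0},
    {"x": -0.1, "y": 0, "z": 0.02, "ax": 0, "ay": 0, "az": 0, "hand": 0},
    {"x": -0.14, "y": 0, "z": 0.029, "ax": 0, "ay": 0, "az": 0, "hand": 0},
    {"x": -0.18, "y": 0, "z": 0.037, "ax": 0, "ay": 0, "az": 0, "hand": 0}
  ],
  "grip_force": 40
}}

```text
clock: 3.75
eef_pos: [510.8, 39.1, 45.8]
tcp_rot: [-3.141, 0.209, 3.086]
contact_force: [-3.3, -0.6, -1.3]
opening: 0.002
grasp_force: 1.3
```

Call:
{"api": "drive_tool", "payload": {
  "plan": [
    {"x": -0.03, "y": 0, "z": 0.006, "ax": 0, "ay": 0, "az": 0, "hand": 0},
    {"x": -0.06, "y": 0, "z": 0.012, "ax": 0, "ay": 0, "az": 0, "hand": 0},
    {"x": -0.09, "y": 0, "z": 0.018, "ax": 0, "ay": 0, "az": 0, "hand": 0}
  ],
  "grip_force": 40
}}

```text
clock: 4.05
eef_pos: [515.3, 38.9, 45.8]
tcp_rot: [-3.142, 0.209, 3.086]
contact_force: [-5.7, -1.0, -0.4]
opening: -0.002
grasp_force: 3.6
```

Call:
{"api": "drive_tool", "payload": {
  "plan": [
    {"x": -0.02, "y": 0, "z": 0.004, "ax": 0, "ay": 0, "az": 0, "hand": 0},
    {"x": -0.04, "y": 0, "z": 0.008, "ax": 0, "ay": 0, "az": 0, "hand": 0}
  ],
  "grip_force": 40
}}

```text
clock: 4.25
eef_pos: [515.5, 38.7, 45.5]
tcp_rot: [-3.141, 0.206, 3.086]
contact_force: [-14.0, 1.7, 11.3]
opening: 0.001
grasp_force: 7.0
```

The drawer hit its stop, with the force rising at x=515. I back off, then rise.

Call:
{"api": "drive_tool", "payload": {
  "plan": [
    {"x": 0.35, "y": 0, "z": -0.07, "ax": 0, "ay": 0, "az": 0, "hand": 0},
    {"x": 0.69, "y": 0, "z": -0.14, "ax": 0, "ay": 0, "az": 0, "hand": 0},
    {"x": 0.5, "y": 0, "z": -0.9, "ax": 0, "ay": 0, "az": 0, "hand": 0},
    {"x": 0.3, "y": 0, "z": -1.8, "ax": 0, "ay": 0.5, "az": 0, "hand": 0},
    {"x": 0.1, "y": 0, "z": -2.7, "ax": 0, "ay": 1, "az": 0, "hand": 0},
    {"x": -0.07, "y": 0, "z": -3.4, "ax": 0, "ay": 1.5, "az": 0, "hand": 0},
    {"x": -0.07, "y": 0, "z": -3.4, "ax": 0, "ay": 2, "az": 0, "hand": 0},
    {"x": -0.07, "y": 0, "z": -3.4, "ax": 0, "ay": 2, "az": 0, "hand": 0}
  ],
  "grip_force": 40
}}

```text
clock: 5.05
eef_pos: [488.5, 40.7, 214.9]
tcp_rot: [3.141, 0.005, 3.086]
contact_force: [-0.8, -0.1, -0.6]
opening: 0.001
grasp_force: 0.0
```

Run:
```python
from h import *
cv2.imwrite("pics/t2.png",cv2.resize(imaging.grab_frame("side")[100:300,150:420,::-1],None,fx=2.9,fy=2.9))
s=monitor.sense();print(s["eef_pos"],s["tcp_rot"],s["contact_force"])
```

```text
[486.94860893  40.60671787 213.37208281] [3.14124396e+00 3.11239246e-03 3.08589690e+00] [-0.8183011  -0.04025703 -1.26667161]
```

View pics/t2.png

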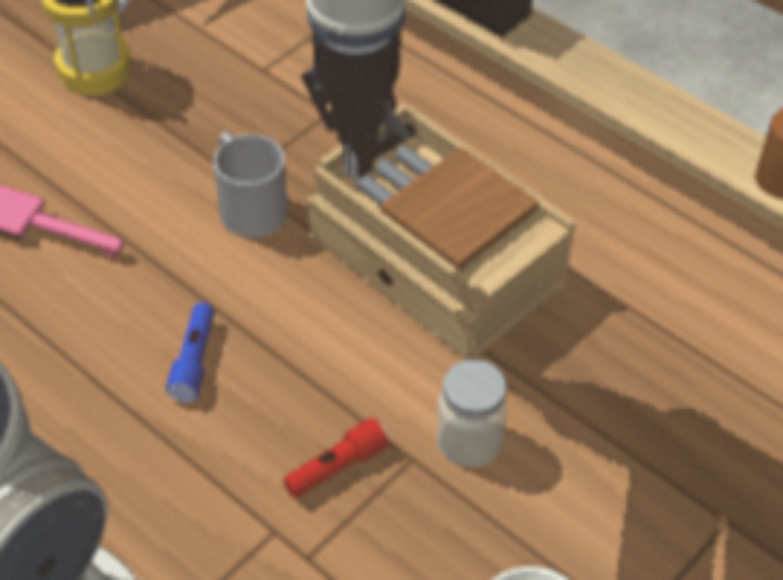

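The drawer is fully shut (front flush at about (390,275)) and the jar and mug have not moved. Next, the cover.

Call:
{"api": "drive_tool", "payload": {
  "plan": [
    {"x": -0.5, "y": -0.55, "z": 0, "ax": 0, "ay": 0, "az": 0, "hand": 0},
    {"x": -1.0, "y": -1.1, "z": 0, "ax": 0, "ay": 0, "az": 0, "hand": 0},
    {"x": -1.5, "y": -1.65, "z": 0, "ax": 0, "ay": 0, "az": 0, "hand": 0},
    {"x": -2.0, "y": -2.2, "z": 0, "ax": 0, "ay": 0, "az": 0, "hand": 0},
    {"x": -2.4, "y": -2.6, "z": 0.4, "ax": 0, "ay": 0, "az": 0, "hand": 0},
    {"x": -2.4, "y": -2.6, "z": 1.2, "ax": 0, "ay": 0, "az": 0, "hand": 0},
    {"x": -2.4, "y": -2.6, "z": 1.9, "ax": 0, "ay": 0, "az": 0, "hand": 0},
    {"x": -2.4, "y": -2.6, "z": 2.0, "ax": 0, "ay": 0, "az": 0, "hand": 0}
  ],
  "grip_force": 40
}}

```text
clock: 5.9
eef_pos: [594.3, -95.4, 107.7]
tcp_rot: [3.141, -0.008, 3.086]
contact_force: [-0.1, 0.4, 0.1]
opening: 0.002
grasp_force: 0.0
```

Call:
{"api": "drive_tool", "payload": {
  "plan": [
    {"x": 0, "y": 0, "z": 0, "ax": 0, "ay": 0, "az": 0, "hand": 0},
    {"x": 0, "y": 0, "z": 0, "ax": 0, "ay": 0, "az": 0, "hand": 0}
  ],
  "grip_force": 40
}}

```text
clock: 6.1
eef_pos: [599.1, -95.8, 114.3]
tcp_rot: [-3.141, 0.002, 3.086]
contact_force: [0.2, 0.1, -0.3]
opening: -0.005
grasp_force: 0.0
```

Call:
{"api": "drive_tool", "payload": {
  "plan": [
    {"x": 0, "y": 0, "z": 0.15, "ax": 0, "ay": 0, "az": 0, "hand": 0},
    {"x": 0, "y": 0, "z": 0.3, "ax": 0, "ay": 0, "az": 0, "hand": 0},
    {"x": 0, "y": 0, "z": 0.3, "ax": 0, "ay": 0, "az": 0, "hand": 0},
    {"x": 0, "y": 0.1, "z": 0.3, "ax": 0, "ay": 0, "az": 0, "hand": 0},
    {"x": 0, "y": 0.2, "z": 0.3, "ax": 0, "ay": 0, "az": 0, "hand": 0}
  ],
  "grip_force": 40
}}

```text
clock: 6.6
eef_pos: [599.0, -85.6, 98.2]
tcp_rot: [3.142, 0.0, 3.086]
contact_force: [0.4, -0.2, -0.4]
opening: -0.004
grasp_force: 0.0
```

Run:
```python
from h import *
cv2.imwrite("pics/s3.png",cv2.resize(imaging.grab_frame("side")[130:230,240:375,::-1],None,fx=5,fy=5))
s=monitor.sense();print(s["eef_pos"],s["tcp_rot"],s["contact_force"])
```

```text
[598.98607985 -84.84494484  98.17161463] [3.14127237e+00 2.74525260e-04 3.08615540e+00] [0.36533152 1.08565645 0.32933503]
```

View pics/s3.png

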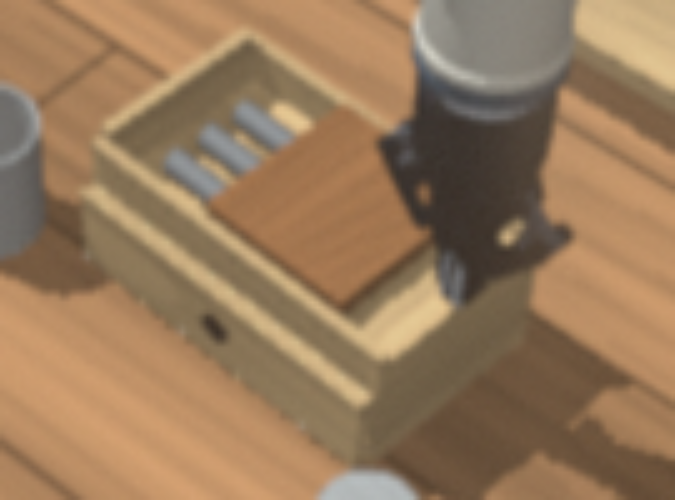

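The fingertips (about (455,295)) stand just over the deck behind the cover's trailing edge. I push along tool +y.

Call:
{"api": "drive_tool", "payload": {
  "plan": [
    {"x": 0, "y": 0.14, "z": 0, "ax": 0, "ay": 0, "az": 0, "hand": 0},
    {"x": 0, "y": 0.26, "z": 0, "ax": 0, "ay": 0, "az": 0, "hand": 0},
    {"x": 0, "y": 0.36, "z": 0, "ax": 0, "ay": 0, "az": 0, "hand": 0},
    {"x": 0, "y": 0.46, "z": 0, "ax": 0, "ay": 0, "az": 0, "hand": 0},
    {"x": 0, "y": 0.58, "z": 0, "ax": 0, "ay": 0, "az": 0, "hand": 0},
    {"x": 0, "y": 0.72, "z": 0, "ax": 0, "ay": 0, "az": 0, "hand": 0},
    {"x": 0, "y": 0.86, "z": 0, "ax": 0, "ay": 0, "az": 0, "hand": 0},
    {"x": 0, "y": 1.0, "z": 0, "ax": 0, "ay": 0, "az": 0, "hand": 0}
  ],
  "grip_force": 40
}}

```text
clock: 7.45
eef_pos: [601.6, -35.6, 98.0]
tcp_rot: [-3.141, 0.0, 3.086]
contact_force: [0.2, -2.6, 0.8]
opening: 0.003
grasp_force: 1.2
```

Call:
{"api": "drive_tool", "payload": {
  "plan": [
    {"x": 0, "y": 0.13, "z": 0, "ax": 0, "ay": 0, "az": 0, "hand": 0},
    {"x": 0, "y": 0.26, "z": 0, "ax": 0, "ay": 0, "az": 0, "hand": 0},
    {"x": 0, "y": 0.39, "z": 0, "ax": 0, "ay": 0, "az": 0, "hand": 0},
    {"x": 0, "y": 0.52, "z": 0, "ax": 0, "ay": 0, "az": 0, "hand": 0},
    {"x": 0, "y": 0.62, "z": 0, "ax": 0, "ay": 0, "az": 0, "hand": 0},
    {"x": 0, "y": 0.7, "z": 0, "ax": 0, "ay": 0, "az": 0, "hand": 0},
    {"x": 0, "y": 0.76, "z": 0, "ax": 0, "ay": 0, "az": 0, "hand": 0}
  ],
  "grip_force": 40
}}

```text
clock: 8.15
eef_pos: [603.7, 2.3, 98.0]
tcp_rot: [3.142, 0.0, 3.086]
contact_force: [0.6, -2.9, -0.4]
opening: 0.001
grasp_force: 1.0
```

Call:
{"api": "drive_tool", "payload": {
  "plan": [
    {"x": 0, "y": 0.06, "z": 0, "ax": 0, "ay": 0, "az": 0, "hand": 0},
    {"x": 0, "y": 0.12, "z": 0, "ax": 0, "ay": 0, "az": 0, "hand": 0},
    {"x": 0, "y": 0.18, "z": 0, "ax": 0, "ay": 0, "az": 0, "hand": 0},
    {"x": 0, "y": 0.23, "z": 0, "ax": 0, "ay": 0, "az": 0, "hand": 0}
  ],
  "grip_force": 40
}}

```text
clock: 8.55
eef_pos: [604.4, 13.6, 98.0]
tcp_rot: [3.142, 0.0, 3.086]
contact_force: [1.5, -2.2, -1.5]
opening: 0.002
grasp_force: 1.0
```

Call:
{"api": "drive_tool", "payload": {
  "plan": [
    {"x": 0, "y": 0.04, "z": 0, "ax": 0, "ay": 0, "az": 0, "hand": 0},
    {"x": 0, "y": 0.07, "z": 0, "ax": 0, "ay": 0, "az": 0, "hand": 0}
  ],
  "grip_force": 40
}}

```text
clock: 8.75
eef_pos: [604.5, 17.1, 98.0]
tcp_rot: [3.142, 0.0, 3.086]
contact_force: [0.8, -2.7, 0.0]
opening: 0.0
grasp_force: 0.9
```

Call:
{"api": "drive_tool", "payload": {
  "plan": [
    {"x": 0, "y": 0.03, "z": 0, "ax": 0, "ay": 0, "az": 0, "hand": 0},
    {"x": 0, "y": 0.06, "z": 0, "ax": 0, "ay": 0, "az": 0, "hand": 0}
  ],
  "grip_force": 40
}}

```text
clock: 8.95
eef_pos: [604.7, 20.0, 98.0]
tcp_rot: [-3.142, 0.0, 3.086]
contact_force: [-0.3, -2.7, -0.2]
opening: -0.001
grasp_force: 0.9
```

Call:
{"api": "drive_tool", "payload": {
  "plan": [
    {"x": 0, "y": 0.03, "z": 0, "ax": 0, "ay": 0, "az": 0, "hand": 0},
    {"x": 0, "y": 0.05, "z": 0, "ax": 0, "ay": 0, "az": 0, "hand": 0}
  ],
  "grip_force": 40
}}

```text
clock: 9.15
eef_pos: [604.7, 20.9, 97.9]
tcp_rot: [-3.139, -0.0, 3.087]
contact_force: [1.4, -14.9, -1.2]
opening: 0.0
grasp_force: 6.7
```

Call:
{"api": "drive_tool", "payload": {
  "plan": [
    {"x": 0, "y": -0.3, "z": 0, "ax": 0, "ay": 0, "az": 0, "hand": 0},
    {"x": 0, "y": -0.7, "z": 0, "ax": 0, "ay": 0, "az": 0, "hand": 0},
    {"x": 0, "y": -1.0, "z": -0.6, "ax": 0, "ay": 0, "az": 0, "hand": 0},
    {"x": 0, "y": -1.0, "z": -1.4, "ax": 0, "ay": 0, "az": 0, "hand": 0},
    {"x": 0, "y": -1.6, "z": -2.2, "ax": 0, "ay": 0, "az": 0, "hand": 0},
    {"x": 0, "y": -2.4, "z": -3.0, "ax": 0, "ay": 0, "az": 0, "hand": 0},
    {"x": 0, "y": -3.2, "z": -3.0, "ax": 0, "ay": 0, "az": 0, "hand": 0},
    {"x": 0, "y": -3.6, "z": -3.0, "ax": 0, "ay": 0, "az": 0, "hand": 0}
  ],
  "grip_force": 40
}}

```text
clock: 9.95
eef_pos: [595.2, -160.6, 250.3]
tcp_rot: [-3.141, 0.004, 3.085]
contact_force: [0.0, -0.4, -1.5]
opening: -0.002
grasp_force: 0.0
```

Run:
```python
from h import *
cv2.imwrite("pics/s4.png",cv2.resize(imaging.grab_frame("side")[100:300,150:420,::-1],None,fx=2.9,fy=2.9))
s=monitor.sense();print(s["clock"],s["eef_pos"],s["contact_force"],abs(s["qvel"]).max())
```

```text
10.0 [ 594.53757818 -162.1646049   249.10937411] [-1.10819983 -2.38293992  0.11756675] 0.06988765191561472
```

View pics/s4.png

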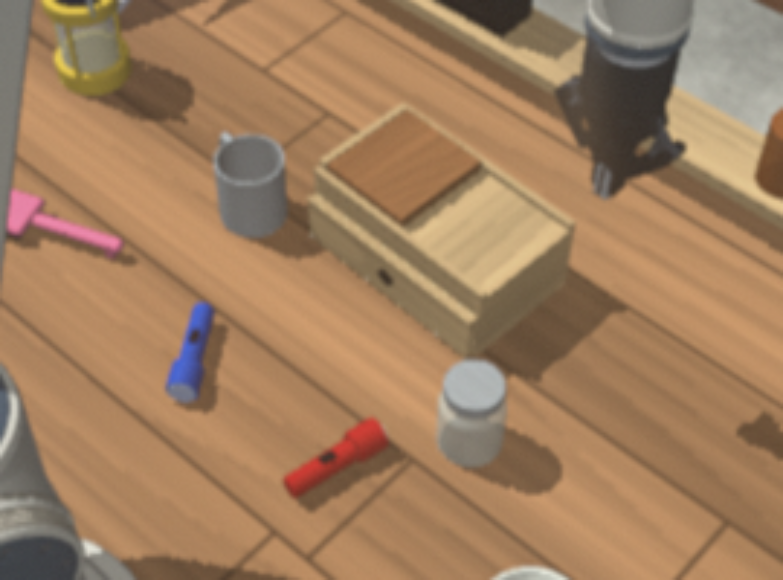

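The cover is shut against the stop strip (well covered, about (405,160)) and the drawer is flush. The arm is clear and everything else is where it was.

```bash
python3 -c "
from rig import r
print(r.sign_off())"
```

```text
the job is handed in; nothing more can be done
None
```

I pushed the drawer and the sliding cover gently up to their stops with the torch still inside, touched nothing else, and handed the job in at about 10 s; the hand-in returned no verdict.

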